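Check the test-strip shutters and mark the one that jams

ROBOT

A 6-joint arm with a two-finger parallel gripper is mounted at the origin on a cart in front of the work surface, level with it; the furniture and walls round the work are solid. World frame = base frame: x ahead of the robot, y to its left, z up, the work surface at z = 0. Lengths are in m, angles in rad, forces in N, time in s.
With the tool pointing down it reaches from about 0.375 to 0.9 m from the base axis. Payload 3.1 kg.
Tool frame: the origin (TCP) lies on the centre line of the jaws, within the pads' length; the fingertips stand 11 mm ahead of it and the grasp point (between the pads) lies 8 mm behind it; x points along the fingers, y is the direction in which the jaws open and shut, and the axes are right-handed (so a half turn about x gives the same grasp; the last joint's range is limited). The gripper opens to 85 mm and grips with 20 to 120 N. Pads are 22 mm wide; open, the fingers measure 114 mm over their backs; the gripper's body (76 mm by 85 mm) begins 54 mm behind the grasp point. The pads swing forward as they close: fully open they stand 13 mm farther back than shut.
Start: joints at [1.018, 0.527, 1.433, -0, 1.181, -0.178], TCP at [0.228, 0.582, 0.242] pointing down, gripper open.
Joint ranges: [-3.08, 3.08], [-0.75, 2.2], [0.22, 2.44], [-1.43, 4.57], [0, 2.65], [-2.85, 2.85]. Speed limits (rad/s): [2.79, 2.79, 3.14, 3.14, 3.14, 3.14].

INTERFACE

Orientations are given as a 3x3 rotation matrix whose columns are the frame's x, y, z axes.
In Python, from cell import arm gives the robot as it stands.
- The arm moves only by the tool move_arm, never from a script. Its argument "increments" is one flat list of numbers, 5 for each row, row after row: the opening, from -1 (shut) to 1 (fully open), then the shift along the world's x, y, z in units of 40 mm (1.0 is 40 mm), then the turn about the world's z in units of 10 degrees (1.0 is 10 degrees). In form: [fingers, tx, ty, tz, roll, fingers, tx, ty, tz, roll, ...]. A call has 1 to 20 rows; each row is the pose to reach, as a shift and turn from the pose commanded when the call began; what a row does not reach only later rows make up. A row lasts 1/8 s, in which the tool goes at most 62.5 mm and 10.7 degrees, less where a joint would pass 70% of its speed; a pose out of reach is approached as far as the arm can. A call with a gripper value outside its range is refused whole. The fingers move at their own pace and stop on an object; the grip force is fixed at half the most. Time passes only in rows, so rows that repeat a pose let the fingers close. It gives the time, the measured TCP pose, the force and the opening at its end, in the units of the state.
- arm.observe(): the state, without advancing time (a new reading comes with each control period).
- arm.get_image(name): name is "side" or "top" or "wrist"; returns a dict with "image" (480x640x3 uint8, red, green, blue), "fx", "fy", "cx", "cy" (pixels), "rvec" (rotation vector, rad) and "tvec" (3), from world to camera coordinates, as OpenCV has them. Camera axes: x right, y down, z forward; pixel columns grow to the right and rows downward; lengths in m; the calibration is good to about 2 mm. A picture is of the moment at which its call begins. There is no depth.
- arm.hand_in(): hands the job in, once; it reports no verdict.
The state is a dict: "time_s": time; "joint_positions": joint angles; "qd": joint speeds; "joint_torque": joint torques, N m; "position": TCP position; "eef_rot": TCP orientation; "force": force on the tool from outside, world axes, zero at the start; "wrist_torque": the same for the moment, N m; "opening": finger opening in m.
Only numpy, scipy, OpenCV 4.12 (cv2) and the standard library are available. Lean on these libraries where they do the work, as an engineer would, in place of code of your own. Each camera call takes 0.05 s, during which the arm holds its last target.

TASK

Before the test strips are exposed, try the three sliding shutters of the exposure frame one after another, from left to right, drawing each out towards you as far as it will go without forcing it: one of them jams partway. Leave the two sound shutters fully open, push the jammed one fully home again and stand the red fault marker upright on the middle of its black plate. Do not disturb the bottle, the tub or the roller.

Things in the scene. Friction and masses are not known exactly. Their poses are not given: they have to be found in the camera images.
- strip_frame: exposure frame fixed to the worktop: plywood base 236 (x) x 268 (y) x 16 mm, three sliding shutters 84 mm apart between aluminium rails (top 26 mm), wooden bridge 36 mm high across the back (x +92 to +122 mm). Origin on the worktop under the middle shutter; -x is the handle side (robot), +y left. Exactly one shutter, in any lane, jams on something hidden in the base; nothing shows outside.
- fault_marker: red fault marker, about 160 g: dark weighted foot 60 (x) x 50 (y) x 10 mm high with an upright red blade standing on it along x, 56 mm long, 14 mm thick (along y), with its top 72 mm above the underside and a white band round it. Origin at the centre of the underside, z up.
- amber_2: bystander: brown glass bottle with black cap, 48 mm diameter, 105 mm tall, origin at the centre of its underside
- pigment_tub: bystander: round tub with black lid, 56 mm diameter, 52 mm tall, origin at the centre of its underside
- brayer: bystander: ink roller with red handle, 67 x 142 x 33 mm, lying, origin at the centre of its underside
- shutter_left (a joint): slide of the left shutter (as the robot sees it), m: 0 = fully home (shut), 0.070 = fully open, drawn out along the frame's -x. Starts between 0 and 0.010. A sound shutter slides to its end stop with about 1.5 N of friction and slight damping, and stays where it is left; the jammed one stops hard somewhere from 0.026 to 0.046 and slides back freely.
- left_grip (a point): on the left shutter's handle, an upright aluminium tab 12 mm thick (x, the slide direction) and 44 mm wide (y): this point is on its centre line, 18 mm below its top and 22 mm above the plate (a 22 x 50 mm foot round the tab rises 4 mm above the plate). Moves with the shutter; axes as the frame's: opening goes along -x.
- left_pad (a point): middle of the left shutter's flat black plate, on its upper face (23 mm above the worktop); the plate is 194 mm long (x) and 71 mm wide (y); the handle tab stands 80 mm from here towards -x. Moves with the shutter; axes as the frame's.
- shutter_middle (a joint): slide of the middle shutter (as the robot sees it), m: 0 = fully home (shut), 0.070 = fully open, drawn out along the frame's -x. Starts between 0 and 0.010. A sound shutter slides to its end stop with about 1.5 N of friction and slight damping, and stays where it is left; the jammed one stops hard somewhere from 0.026 to 0.046 and slides back freely.
- middle_grip (a point): on the middle shutter's handle, an upright aluminium tab 12 mm thick (x, the slide direction) and 44 mm wide (y): this point is on its centre line, 18 mm below its top and 22 mm above the plate (a 22 x 50 mm foot round the tab rises 4 mm above the plate). Moves with the shutter; axes as the frame's: opening goes along -x.
- middle_pad (a point): middle of the middle shutter's flat black plate, on its upper face (23 mm above the worktop); the plate is 194 mm long (x) and 71 mm wide (y); the handle tab stands 80 mm from here towards -x. Moves with the shutter; axes as the frame's.
- shutter_right (a joint): slide of the right shutter (as the robot sees it), m: 0 = fully home (shut), 0.070 = fully open, drawn out along the frame's -x. Starts between 0 and 0.010. A sound shutter slides to its end stop with about 1.5 N of friction and slight damping, and stays where it is left; the jammed one stops hard somewhere from 0.026 to 0.046 and slides back freely.
- right_grip (a point): on the right shutter's handle, an upright aluminium tab 12 mm thick (x, the slide direction) and 44 mm wide (y): this point is on its centre line, 18 mm below its top and 22 mm above the plate (a 22 x 50 mm foot round the tab rises 4 mm above the plate). Moves with the shutter; axes as the frame's: opening goes along -x.
- right_pad (a point): middle of the right shutter's flat black plate, on its upper face (23 mm above the worktop); the plate is 194 mm long (x) and 71 mm wide (y); the handle tab stands 80 mm from here towards -x. Moves with the shutter; axes as the frame's.
There are look-alikes about, which are no part of the job. Leave any blue or purple look-alike of the fault_marker alone.

How it is judged:
On the way, in this order (a step that is already met when the one before it is completed fails the run):
1. the left shutter is tried: drawn out more than 24 mm (the jammed one stops only beyond that) (value of joint shutter_left above 0.024 m), for 0.05 s.
2. the middle shutter is tried: drawn out more than 24 mm (the jammed one stops only beyond that) (value of joint shutter_middle above 0.024 m), for 0.05 s.
3. the right shutter is tried: drawn out more than 24 mm (the jammed one stops only beyond that) (value of joint shutter_right above 0.024 m), for 0.05 s.
At the end, for the whole second after the job is handed in: Two shutters are fully open (over 65 of 70 mm; the jammed one cannot be), the third, jammed one is home (within 5 mm), and the fault marker stands on its plate at rest and upright (0.1 rad), centred within 25 mm of the plate's middle, foot on the plate (4 mm) (((value of joint shutter_left below 0.005 m and value of joint each of shutter_middle, shutter_right above 0.065 m and horizontal distance between fault_marker and left_pad below 0.025 m and z of fault_marker in the frame of left_pad between -0.004 and 0.004 m) or (value of joint each of shutter_left, shutter_right above 0.065 m and value of joint shutter_middle below 0.005 m and horizontal distance between fault_marker and middle_pad below 0.025 m and z of fault_marker in the frame of middle_pad between -0.004 and 0.004 m) or (value of joint each of shutter_left, shutter_middle above 0.065 m and value of joint shutter_right below 0.005 m and horizontal distance between fault_marker and right_pad below 0.025 m and z of fault_marker in the frame of right_pad between -0.004 and 0.004 m)) and angle between fault_marker's own z axis and vertical below 0.1 rad and linear speed of fault_marker below 0.02 m/s); the robot touches nothing.
It fails at once if the bottle is pushed more than 20 mm or tipped over (distance of amber_2 from where it was at the start of the episode above 0.02 m or angle between amber_2's own z axis and vertical above 0.5 rad).
It fails at once if the tub is pushed more than 20 mm or tipped over (distance of pigment_tub from where it was at the start of the episode above 0.02 m or angle between pigment_tub's own z axis and vertical above 0.5 rad).
It fails at once if the roller is pushed more than 20 mm or tipped over (distance of brayer from where it was at the start of the episode above 0.02 m or angle between brayer's own z axis and vertical above 0.5 rad).
It also fails if it takes over 72 s, if anything falls off the work surface, if the arm or the gripper's body presses on something with over 40 N, if the wrist force passes 120 N, or if a joint passes its speed limit or range.

## Working session

There is one attempt and no reset: what is moved stays moved. The work goes in short steps, Python scripts to look and compute and a tool call to move; the robot and the scene stay as the last step left them, time stands still between calls to the robot, and variables do not carry over. Pictures are saved under pics/ and viewed, and the job is handed in when it is done.

Besides the shell and the picture viewer there is one more tool, called after "Call:" as name(argument=value, ...) on one line, values as JSON. move_arm: Moves the arm, as the interface text tells. Its arguments: {"type":"object","properties":{"increments":{"type":"array","items":{"type":"number"}}},"required":["increments"]}

```bash
ls; mkdir -p pics; python3 - <<'E'
from cell import arm
import cv2,json,numpy as np
s=arm.observe();print({k:np.round(v,3).tolist() for k,v in s.items()})
for n in ("side","top","wrist"):
    d=arm.get_image(n);cv2.imwrite(f"pics/{n}0.png",d["image"][:,:,::-1])
    print(n,[ (k,np.round(d[k],4).tolist()) for k in d if k!="image"])
E
```

```text
pics
{'time_s': 0.0, 'joint_positions': [1.019, 0.528, 1.434, -0.0, 1.181, -0.179], 'qd': [-0.001, 0.0, -0.001, 0.001, -0.001, 0.001], 'joint_torque': [-0.001, -44.236, -17.802, -0.0, 0.009, -0.0], 'position': [0.228, 0.581, 0.241], 'eef_rot': [[-0.001, 0.365, 0.931], [-0.002, 0.931, -0.365], [-1.0, -0.002, -0.0]], 'force': [-0.405, -0.223, 0.412], 'wrist_torque': [0.065, 0.01, 0.015], 'opening': 0.085}
side [('fx', 483.5375), ('fy', 483.5375), ('cx', 325.3607), ('cy', 245.949), ('rvec', [2.212, 0.0178, -0.0068]), ('tvec', [-0.5519, 0.0232, 1.4114])]
top [('fx', 499.7226), ('fy', 499.7226), ('cx', 320.7975), ('cy', 242.9318), ('rvec', [2.1554, -2.207, 0.0486]), ('tvec', [-0.0384, 0.5297, 1.1483])]
wrist [('fx', 405.8398), ('fy', 405.8398), ('cx', 314.5138), ('cy', 240.9022), ('rvec', [-2.3558, -1.6071, -0.2699]), ('tvec', [-0.6246, -0.0431, 0.3809])]
```

View pics/top0.png

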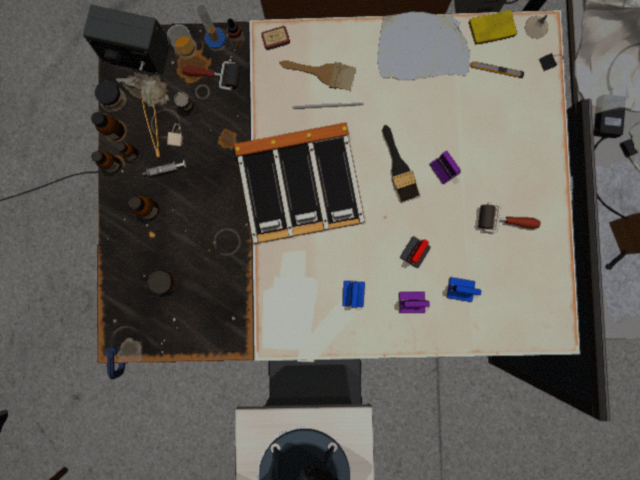

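View pics/side0.png

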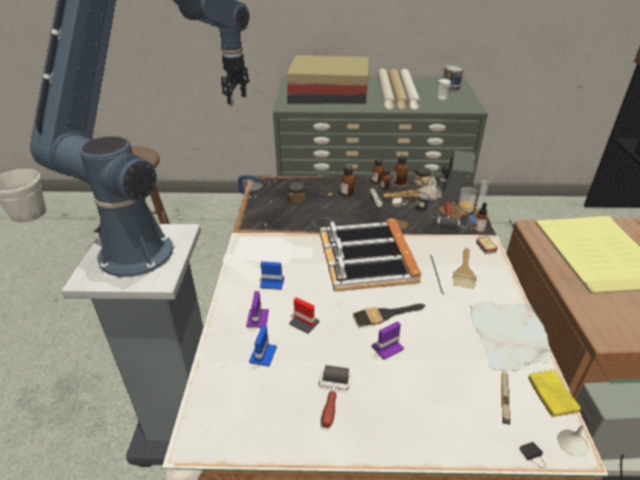

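View pics/wrist0.png

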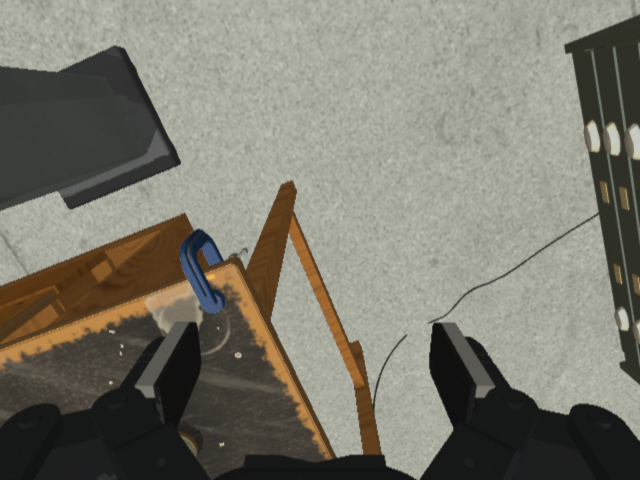

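```bash
cat > h.py <<'E'
import cv2,numpy as np
from cell import arm
def ray(d,u,v):
    R=cv2.Rodrigues(np.array(d["rvec"],float))[0];t=np.array(d["tvec"],float).ravel()
    c=-R.T@t; w=R.T@np.array([(u-d["cx"])/d["fx"],(v-d["cy"])/d["fy"],1.]);return c,w
def at(d,u,v,z):
    c,w=ray(d,u,v);return c+w*(z-c[2])/w[2]
def proj(d,P):
    K=np.array([[d["fx"],0,d["cx"]],[0,d["fy"],d["cy"]],[0,0,1]])
    return cv2.projectPoints(np.array(P,float).reshape(-1,1,3),np.array(d["rvec"],float),np.array(d["tvec"],float),K,None)[0].reshape(-1,2)
def crop(d,u0,v0,w,h,s,name):
    im=d["image"][v0:v0+h,u0:u0+w,::-1];cv2.imwrite(name,cv2.resize(im,None,fx=s,fy=s,interpolation=cv2.INTER_CUBIC))
E
python3 - <<'E'
from h import *
d=arm.get_image("top")
crop(d,220,110,160,140,5,"pics/topz1.png")
crop(d,330,220,160,100,5,"pics/topz2.png")
print(ray(d,320,240)[0]); print(at(d,305,460,0))
E
```

```text
[ 0.45614572 -0.07041704  1.17796283]
[ 0.0300645  -0.00269382  0.        ]
```

View pics/topz1.png

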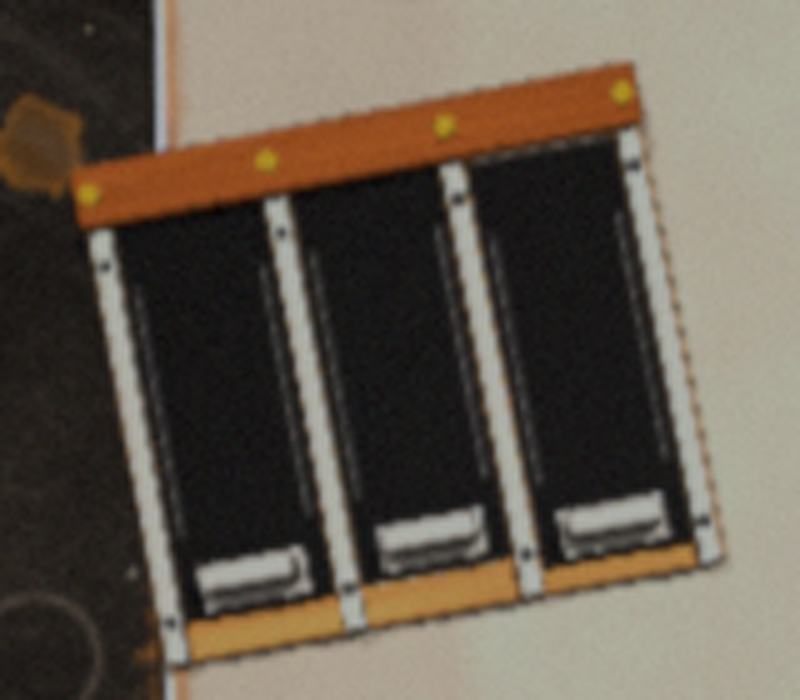

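View pics/topz2.png

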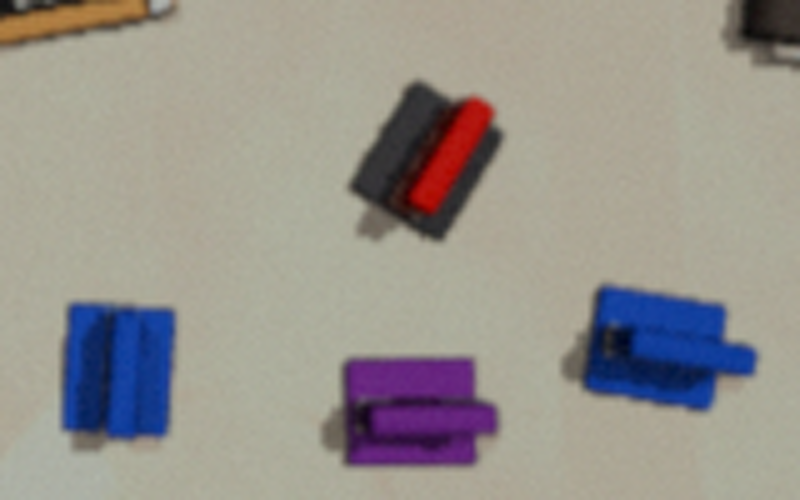

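```bash
python3 - <<'E'
from h import *
d=arm.get_image("top")
Z=lambda x,y:(220+(x+.5)/5-.5,110+(y+.5)/5-.5)
scr=[(90,195),(266,161),(444,126),(621,92)]
P=np.array([at(d,*Z(*p),.036) for p in scr]);print(P.round(4),np.linalg.norm(np.diff(P,axis=0),axis=1))
e=P[0]-P[3];yaw=np.arctan2(-e[0],e[1]);print("yaw",np.degrees(yaw))
ex=np.array([np.cos(yaw),np.sin(yaw),0]);ey=np.array([-ex[1],ex[0],0])
O=P.mean(0)-.107*ex;O[2]=0;print("O",O)
F=lambda p:[round(float((p-O)@ex),4),round(float((p-O)@ey),4)]
for n,p,z in [("base BL",(168,665),.016),("base BR",(722,562),.026),("brTL",(72,170),.036),("brTR",(632,63),.036),("hL",(250,573),.063),("hM",(431,530),.063),("hR",(612,517),.063)]:
    w=at(d,*Z(*p),z);print(n,w.round(4),F(w))
Z2=lambda x,y:(330+(x+.5)/5-.5,220+(y+.5)/5-.5)
C=np.array([at(d,*Z2(*p),.01) for p in [(418,82),(503,133),(440,240),(352,187)]])
print(C.round(4),np.linalg.norm(C-np.roll(C,-1,0),axis=1),C.mean(0))
l=(C[0]-C[3])+(C[1]-C[2]);print("marker yaw",np.degrees(np.arctan2(l[1],l[0])))
B=np.array([at(d,*Z2(*p),.072) for p in [(477,97),(494,107),(428,214),(409,203)]]);print("blade",B.mean(0),np.linalg.norm(B-np.roll(B,-1,0),axis=1))
q=[O-.107*0*ex]
pts=[];im=d["image"][:,:,::-1].copy()
for yy in(.084,0,-.084):
  for z in (.023,.063):
    pts.append(O+(-.08)*ex+yy*ey+[0,0,z])
print(proj(d,pts).round(1))
E
```

```text
[[ 0.7516  0.1371  0.036 ]
 [ 0.7654  0.0549  0.036 ]
 [ 0.7796 -0.0282  0.036 ]
 [ 0.7933 -0.1107  0.036 ]] [0.08335601 0.08428089 0.08366097]
yaw 9.534251797530153
O [ 0.6669453  -0.00447857  0.        ]
base BL [0.5332 0.107  0.016 ] [-0.1134, 0.1321]
base BR [ 0.574 -0.152  0.026] [-0.1161, -0.1301]
brTL [0.7637 0.1453 0.036 ] [0.1202, 0.1317]
brTR [ 0.8068 -0.1162  0.036 ] [0.1194, -0.1334]
hL [0.5706 0.0623 0.063 ] [-0.084, 0.0818]
hM [ 0.5879 -0.0194  0.063 ] [-0.0804, -0.0016]
hR [ 0.5918 -0.1007  0.063 ] [-0.0901, -0.0825]
[[ 0.54   -0.267   0.01  ]
 [ 0.5152 -0.3057  0.01  ]
 [ 0.466  -0.2746  0.01  ]
 [ 0.4917 -0.2346  0.01  ]] [0.04594951 0.05810659 0.04751761 0.05814948] [ 0.50321084 -0.27047512  0.01      ]
marker yaw -33.037179604134074
blade [ 0.50277066 -0.27040234  0.072     ] [0.00865379 0.05576674 0.00961317 0.05588568]
[[270.4 224.4]
 [268.3 222.7]
 [305.9 217.6]
 [305.1 215.6]
 [341.4 210.7]
 [341.8 208.5]]
```

Call:
move_arm(increments=[0, 8.55, -12.98, -1, -5.9, 0, 8.55, -12.98, -1, -5.9, 0, 8.55, -12.98, -1, -5.9, 0, 8.55, -12.98, -1, -5.9, 0, 8.55, -12.98, -1, -5.9, 0, 8.55, -12.98, -1, -5.9, 0, 8.55, -12.98, -1, -5.9, 0, 8.55, -12.98, -1, -5.9, 0, 8.55, -12.98, -1, -5.9, 0, 8.55, -12.98, -1, -5.9, 0, 8.55, -12.98, -1, -5.9, 0, 8.55, -12.98, -1, -5.9, 0, 8.55, -12.98, -1, -5.9, 0, 8.55, -12.98, -1, -5.9])

```text
time_s: 2.0
position: [0.5695, 0.064, 0.2025]
eef_rot: [[-0.0, 0.986, 0.169], [0.0, 0.169, -0.986], [-1.0, -0.0, -0.0]]
force: [-0.1, -0.5, 0.5]
opening: 0.0431
```

```bash
python3 - <<'E'
from h import *
s=arm.observe();print(s["time_s"],s["position"],s["force"],s["opening"],np.degrees(np.arctan2(s["eef_rot"][1][1],s["eef_rot"][0][1])))
d=arm.get_image("wrist");cv2.imwrite("pics/w1.png",d["image"][:,:,::-1])
O=np.array([.668,-.0045,0]);a=np.radians(9.6);ex=np.array([np.cos(a),np.sin(a),0]);ey=np.array([-ex[1],ex[0],0])
for y in(.084,0,-.084):
  print(proj(d,[O+(-.08)*ex+(y+k)*ey+[0,0,.063] for k in(.022,-.022)]).round(0).tolist())
E
```

```text
2.0 [0.56947431 0.06397372 0.20248818] [-0.13618933 -0.50294947  0.47471633] 0.04308565237525313 9.702507690060356
[[322.0, 198.0], [321.0, 258.0]]
[[321.0, 307.0], [321.0, 357.0]]
[[320.0, 399.0], [320.0, 441.0]]
```

View pics/w1.png

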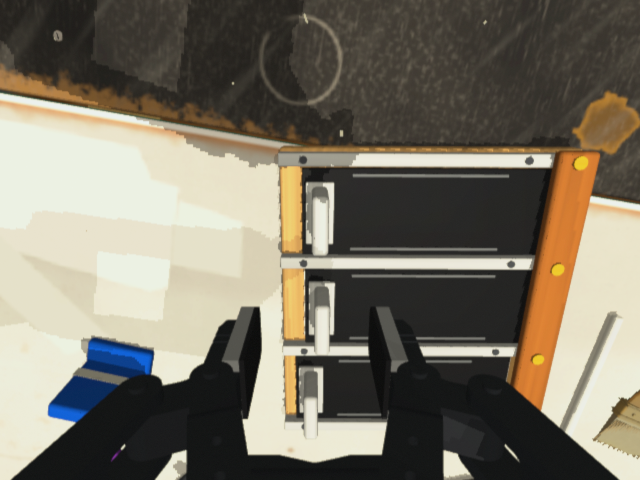

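Call:
move_arm(increments=[0, 0.06, 0.03, -1.5, 0, 0, 0.06, 0.03, -3, 0, 0, 0.06, 0.03, -3.95, 0, 0, 0.06, 0.03, -3.95, 0, -1, 0.06, 0.03, -3.95, 0, -1, 0.06, 0.03, -3.95, 0, -1, 0.06, 0.03, -3.95, 0, -1, 0.06, 0.03, -3.95, 0])

```text
time_s: 3.05
position: [0.574, 0.0639, 0.0465]
eef_rot: [[0.004, 0.986, 0.166], [-0.0, 0.166, -0.986], [-1.0, 0.004, 0.001]]
force: [-0.4, 1.0, 7.3]
opening: 0.0112
```

Call:
move_arm(increments=[-1, -0.12, -0.02, 0.03, 0, -1, -0.25, -0.04, 0.03, 0, -1, -0.37, -0.06, 0.03, 0, -1, -0.49, -0.08, 0.03, 0, -1, -0.49, -0.08, 0.03, 0])

```text
time_s: 3.68
position: [0.5529, 0.0604, 0.0465]
eef_rot: [[0.001, 0.986, 0.166], [-0.0, 0.166, -0.986], [-1.0, 0.001, 0.0]]
force: [-0.0, -0.4, 8.0]
opening: 0.0112
```

Call:
move_arm(increments=[-1, -0.1, -0.02, 0, 0, -1, -0.2, -0.035, 0, 0, -1, -0.2, -0.035, 0, 0])

```text
time_s: 4.05
position: [0.545, 0.0591, 0.0465]
eef_rot: [[0.001, 0.986, 0.166], [-0.0, 0.166, -0.986], [-1.0, 0.001, 0.0]]
force: [-0.1, 0.6, 8.0]
opening: 0.0113
```

Call:
move_arm(increments=[-1, -0.1, -0.02, 0, 0, -1, -0.2, -0.035, 0, 0, -1, -0.2, -0.035, 0, 0])

```text
time_s: 4.42
position: [0.537, 0.0577, 0.0465]
eef_rot: [[0.001, 0.986, 0.166], [-0.0, 0.166, -0.986], [-1.0, 0.001, 0.0]]
force: [-0.1, 1.5, 8.1]
opening: 0.0112
```

Call:
move_arm(increments=[-1, -0.1, -0.02, 0, 0, -1, -0.2, -0.035, 0, 0, -1, -0.2, -0.035, 0, 0])

```text
time_s: 4.8
position: [0.529, 0.0564, 0.0465]
eef_rot: [[0.001, 0.986, 0.166], [-0.0, 0.166, -0.986], [-1.0, 0.001, 0.0]]
force: [0.0, 1.5, 6.4]
opening: 0.0111
```

Call:
move_arm(increments=[-1, -0.1, -0.02, 0, 0, -1, -0.2, -0.035, 0, 0, -1, -0.2, -0.035, 0, 0])

```text
time_s: 5.18
position: [0.5209, 0.0551, 0.0465]
eef_rot: [[0.001, 0.986, 0.166], [0.0, 0.166, -0.986], [-1.0, 0.001, 0.0]]
force: [0.3, 2.2, 7.6]
opening: 0.0107
```

Call:
move_arm(increments=[-1, -0.1, -0.02, 0, 0, -1, -0.25, -0.04, 0, 0, -1, -0.25, -0.04, 0, 0])

```text
time_s: 5.55
position: [0.5106, 0.0534, 0.0465]
eef_rot: [[0.001, 0.986, 0.166], [-0.0, 0.166, -0.986], [-1.0, 0.001, 0.0]]
force: [-1.0, 0.6, 8.0]
opening: 0.0107
```

Call:
move_arm(increments=[-1, -0.05, -0.01, 0, 0, -1, -0.1, -0.02, 0, 0, -1, -0.1, -0.02, 0, 0])

```text
time_s: 5.92
position: [0.5072, 0.0528, 0.0465]
eef_rot: [[0.002, 0.986, 0.166], [0.0, 0.166, -0.986], [-1.0, 0.002, 0.0]]
force: [0.7, 1.4, 8.5]
opening: 0.0112
```

Call:
move_arm(increments=[-1, -0.05, -0.01, 0, 0, -1, -0.1, -0.02, 0, 0, -1, -0.1, -0.02, 0, 0])

```text
time_s: 6.3
position: [0.5063, 0.0525, 0.0465]
eef_rot: [[0.008, 0.986, 0.165], [0.001, 0.165, -0.986], [-1.0, 0.008, 0.001]]
force: [6.0, 7.3, 2.7]
opening: 0.0111
```

```bash
python3 - <<'E'
from h import *
d=arm.get_image("top");crop(d,220,110,160,140,5,"pics/top2.png")
E
```

```text
(no output)
```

View pics/top2.png

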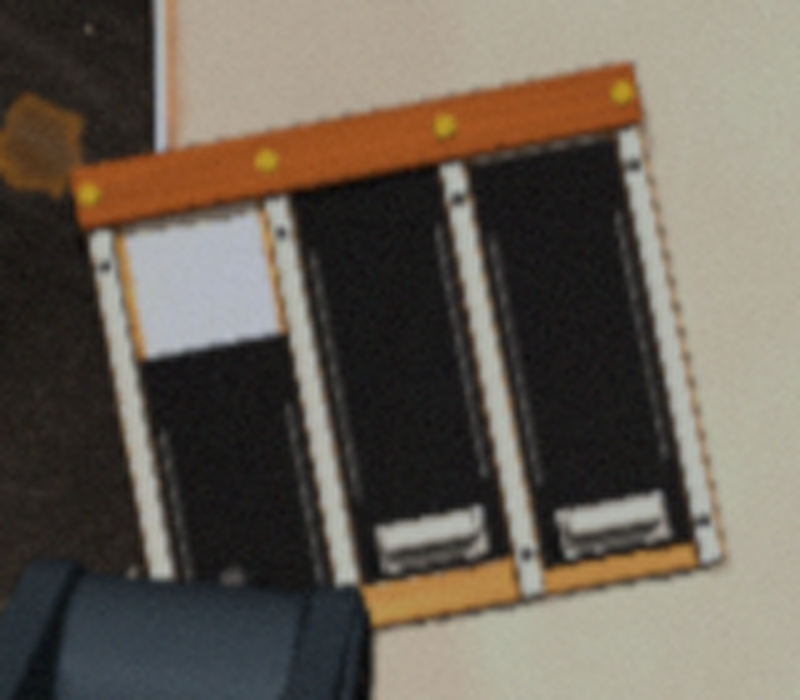

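Call:
move_arm(increments=[0, 0.03, 0, 0, 0, 0, 0.03, 0, 0, 0, 0, 0.03, 0, 0.9, 0, 0, 0.03, 0, 1.6, 0, 0, 1.1, -0.9, 1.6, 0, 0, 2.1, -1.78, 1.6, 0, 0, 2.1, -1.78, 1.6, 0, 0, 2.1, -1.78, 0.8, 0, 0, 2.1, -1.78, 0.1, 0, 0, 2.1, -1.78, 0.1, 0, -1, 2.1, -1.78, 0.1, 0, -1, 2.1, -1.78, 0.1, 0, -1, 2.1, -1.78, 0.1, 0, -1, 2.1, -1.78, 0.1, 0])

```text
time_s: 8.1
position: [0.5877, -0.0193, 0.0507]
eef_rot: [[0.002, 0.986, 0.166], [-0.0, 0.166, -0.986], [-1.0, 0.002, 0.001]]
force: [0.1, 2.0, 6.6]
opening: 0.0108
```

Call:
move_arm(increments=[-1, -0.12, -0.02, 0, 0, -1, -0.25, -0.04, 0, 0, -1, -0.37, -0.06, 0, 0, -1, -0.49, -0.08, 0, 0, -1, -0.49, -0.08, 0, 0])

```text
time_s: 8.72
position: [0.5678, -0.0226, 0.0507]
eef_rot: [[0.002, 0.986, 0.166], [-0.0, 0.166, -0.986], [-1.0, 0.002, 0.001]]
force: [-0.5, 1.5, 7.7]
opening: 0.011
```

Call:
move_arm(increments=[-1, -0.08, -0.015, 0, 0, -1, -0.15, -0.025, 0, 0, -1, -0.15, -0.025, 0, 0])

```text
time_s: 9.1
position: [0.5621, -0.0236, 0.0507]
eef_rot: [[0.002, 0.986, 0.166], [-0.0, 0.166, -0.986], [-1.0, 0.002, 0.001]]
force: [-0.0, 1.6, 7.9]
opening: 0.0107
```

Call:
move_arm(increments=[-1, -0.08, -0.015, 0, 0, -1, -0.15, -0.025, 0, 0, -1, -0.15, -0.025, 0, 0])

```text
time_s: 9.48
position: [0.5561, -0.0246, 0.0507]
eef_rot: [[0.002, 0.986, 0.166], [-0.0, 0.166, -0.986], [-1.0, 0.002, 0.001]]
force: [1.2, 2.3, 7.8]
opening: 0.0109
```

Call:
move_arm(increments=[-1, -0.08, -0.015, 0, 0, -1, -0.15, -0.025, 0, 0, -1, -0.15, -0.025, 0, 0])

```text
time_s: 9.85
position: [0.5501, -0.0256, 0.0507]
eef_rot: [[0.002, 0.986, 0.166], [-0.0, 0.166, -0.986], [-1.0, 0.002, 0.001]]
force: [-0.5, 2.0, 7.1]
opening: 0.0105
```

Call:
move_arm(increments=[-1, -0.08, -0.015, 0, 0, -1, -0.15, -0.025, 0, 0, -1, -0.15, -0.025, 0, 0])

```text
time_s: 10.22
position: [0.5481, -0.026, 0.0507]
eef_rot: [[0.011, 0.986, 0.165], [-0.0, 0.165, -0.986], [-1.0, 0.011, 0.002]]
force: [9.1, 7.1, 1.0]
opening: 0.0106
```

Call:
move_arm(increments=[-1, -0.08, -0.015, 0, 0, -1, -0.15, -0.025, 0, 0, -1, -0.15, -0.025, 0, 0])

```text
time_s: 10.6
position: [0.548, -0.0262, 0.0508]
eef_rot: [[0.023, 0.986, 0.163], [0.0, 0.163, -0.987], [-1.0, 0.023, 0.004]]
force: [20.3, 15.8, -6.9]
opening: 0.0106
```

Call:
move_arm(increments=[-1, 0.25, 0.04, 0, 0, -1, 0.5, 0.08, 0, 0, -1, 0.75, 0.13, 0, 0, -1, 1.0, 0.17, 0, 0, -1, 1.25, 0.21, 0, 0, -1, 1.25, 0.21, 0, 0])

```text
time_s: 11.35
position: [0.589, -0.0191, 0.0507]
eef_rot: [[0.004, 0.986, 0.166], [-0.0, 0.166, -0.986], [-1.0, 0.003, 0.001]]
force: [0.9, 2.7, 7.0]
opening: 0.0106
```

Call:
move_arm(increments=[-1, 0.05, 0.01, 0, 0, -1, 0.1, 0.015, 0, 0, -1, 0.1, 0.015, 0, 0])

```text
time_s: 11.72
position: [0.5894, -0.019, 0.0507]
eef_rot: [[-0.004, 0.986, 0.167], [-0.001, 0.167, -0.986], [-1.0, -0.004, -0.0]]
force: [-6.1, -1.9, 11.5]
opening: 0.0109
```

Call:
move_arm(increments=[0, -0.06, 0, 0, 0, 0, -0.06, 0, 0, 0, 0, -0.06, 0, 0.8, 0, 0, -0.06, 0, 1.5, 0, 0, 0.03, -1.1, 1.5, 0, 0, 0.03, -2.09, 1.5, 0, 0, 0.03, -2.09, 1.5, 0, 0, 0.03, -2.09, 0.8, 0, 0, 0.03, -2.09, 0, 0, 0, 0.03, -2.09, 0, 0, -1, 0.03, -2.09, 0, 0, -1, 0.03, -2.09, 0, 0, -1, 0.03, -2.09, 0, 0, -1, 0.03, -2.09, 0, 0])

```text
time_s: 13.48
position: [0.5936, -0.1021, 0.0508]
eef_rot: [[0.003, 0.986, 0.166], [-0.0, 0.166, -0.986], [-1.0, 0.003, 0.001]]
force: [0.8, 2.5, 5.7]
opening: 0.0107
```

```bash
python3 - <<'E'
from h import *
d=arm.get_image("top");crop(d,220,110,160,140,5,"pics/top3.png")
d=arm.get_image("wrist");cv2.imwrite("pics/w3.png",d["image"][:,:,::-1])
E
```

```text
(no output)
```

View pics/top3.png

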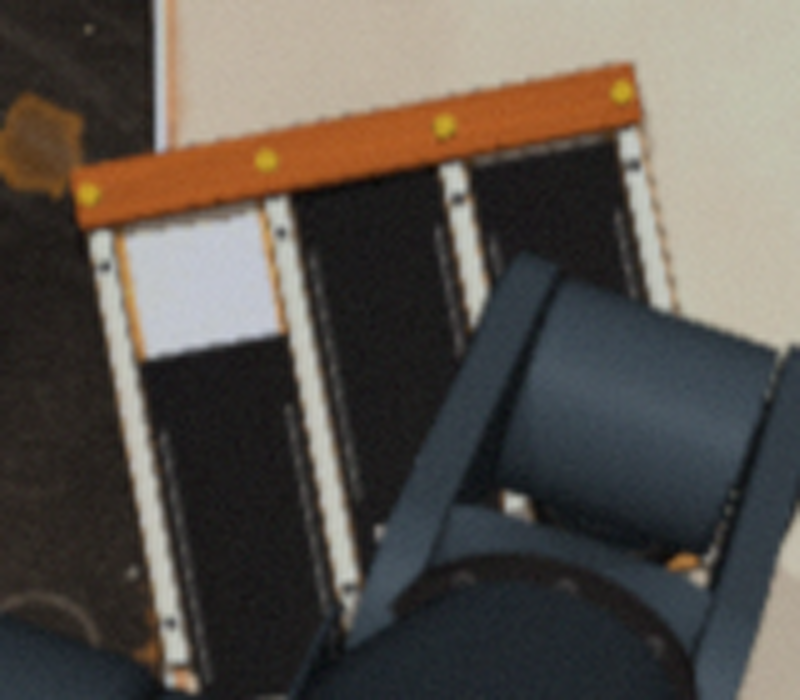

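View pics/w3.png

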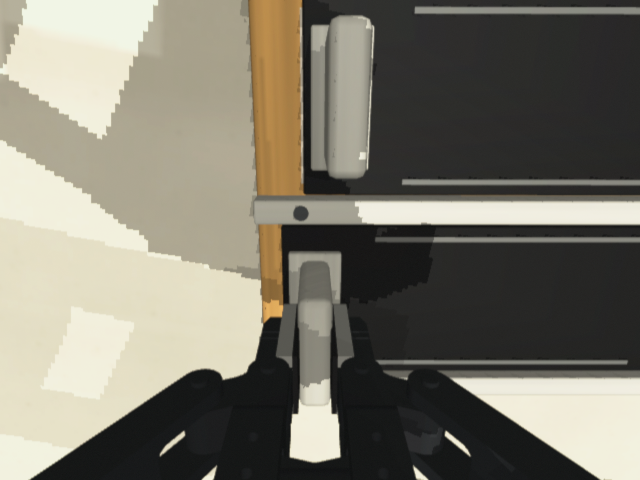

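Call:
move_arm(increments=[-1, -0.15, -0.025, 0, 0, -1, -0.35, -0.06, 0, 0, -1, -0.55, -0.09, 0, 0, -1, -0.75, -0.13, 0, 0, -1, -0.95, -0.16, 0, 0, -1, -1.15, -0.195, 0, 0, -1, -1.35, -0.23, 0, 0, -1, -1.48, -0.25, 0, 0, -1, -1.48, -0.25, 0, 0])

```text
time_s: 14.7
position: [0.5338, -0.1121, 0.0508]
eef_rot: [[0.002, 0.986, 0.166], [-0.0, 0.166, -0.986], [-1.0, 0.002, 0.001]]
force: [-0.2, 2.9, 9.1]
opening: 0.0108
```

Call:
move_arm(increments=[-1, -0.05, -0.01, 0, 0, -1, -0.1, -0.02, 0, 0, -1, -0.1, -0.02, 0, 0])

```text
time_s: 15.08
position: [0.5337, -0.1123, 0.0508]
eef_rot: [[0.01, 0.986, 0.165], [-0.0, 0.165, -0.986], [-1.0, 0.009, 0.002]]
force: [10.4, 9.7, 2.7]
opening: 0.0108
```

Call:
move_arm(increments=[0, 0.08, 0.015, 0, 0, 0, 0.08, 0.015, 0, 0, 0, 0.08, 0.015, 1.2, 0, 0, 0.08, 0.015, 2.5, 0, 0, -0.3, -2, 2.5, 1, 0, -0.67, -3.94, 2.5, 2, 0, -0.67, -3.94, 2.5, 3, 0, -0.67, -3.94, 2.5, 4, 0, -0.67, -3.94, 2.5, 4.74, 0, -0.67, -3.94, 2.5, 4.74, 0, -0.67, -3.94, 2.5, 4.74])

```text
time_s: 16.45
position: [0.5022, -0.2705, 0.1493]
eef_rot: [[-0.001, 0.546, 0.837], [0.0, 0.837, -0.546], [-1.0, -0.0, -0.001]]
force: [-0.7, -0.4, 0.3]
opening: 0.0425
```

```bash
python3 - <<'E'
from h import *
d=arm.get_image("top");crop(d,220,110,160,140,5,"pics/top4.png")
d=arm.get_image("wrist");cv2.imwrite("pics/w4.png",d["image"][:,:,::-1])
a=np.radians(-33);ex=np.array([np.cos(a),np.sin(a),0]);ey=np.array([-ex[1],ex[0],0]);M=np.array([.503,-.2705,0])
print(proj(d,[M+x*ex+y*ey+[0,0,.072] for x in(-.028,.028) for y in(-.007,.007)]).round(0).tolist())
E
```

```text
[[301.0, 213.0], [327.0, 213.0], [302.0, 307.0], [326.0, 307.0]]
```

View pics/top4.png

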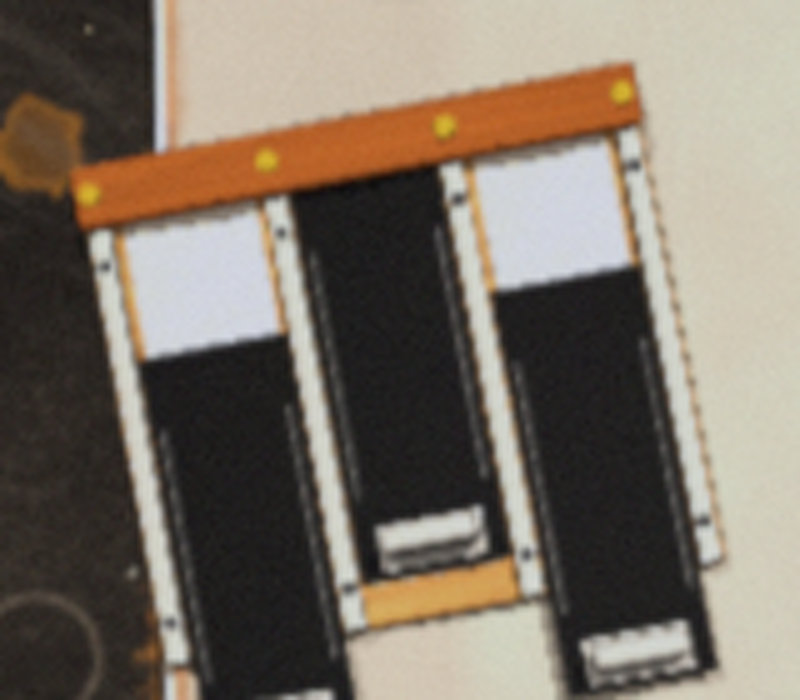

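View pics/w4.png

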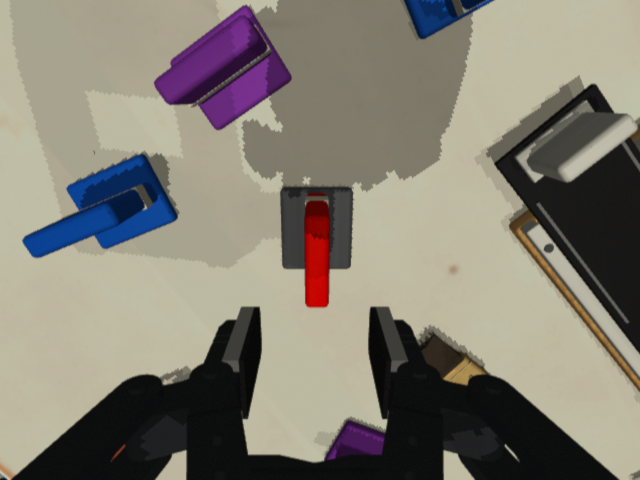

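Call:
move_arm(increments=[0, 0.02, 0, -1.3, 0, 0, 0.02, 0, -2.65, 0, 0, 0.02, 0, -2.65, 0, -1, 0.02, 0, -2.65, 0, -1, 0.02, 0, -2.65, 0, -1, 0.02, 0, -2.65, 0, -1, 0.02, 0, -2.65, 0, -1, 0.02, 0, -2.65, 0])

```text
time_s: 17.55
position: [0.5046, -0.2714, 0.0459]
eef_rot: [[0.003, 0.545, 0.839], [-0.003, 0.839, -0.545], [-1.0, -0.0, 0.004]]
force: [-1.3, 0.3, 6.8]
opening: 0.0131
```

Call:
move_arm(increments=[-1, 0, 0, 0.5, 0, -1, 0, 0, 1.5, 0, -1, 0, 0, 3, 0, -1, 0, 0, 3, 0])

```text
time_s: 18.05
position: [0.5062, -0.2728, 0.169]
eef_rot: [[0.009, 0.545, 0.839], [-0.008, 0.839, -0.545], [-1.0, -0.001, 0.012]]
force: [0.1, -0.4, -1.8]
opening: 0.0131
```

```bash
python3 - <<'E'
from h import *
d=arm.get_image("wrist");cv2.imwrite("pics/w5.png",d["image"][:,:,::-1])
d=arm.get_image("side");crop(d,200,180,250,200,3,"pics/s5.png")
E
```

```text
(no output)
```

View pics/w5.png

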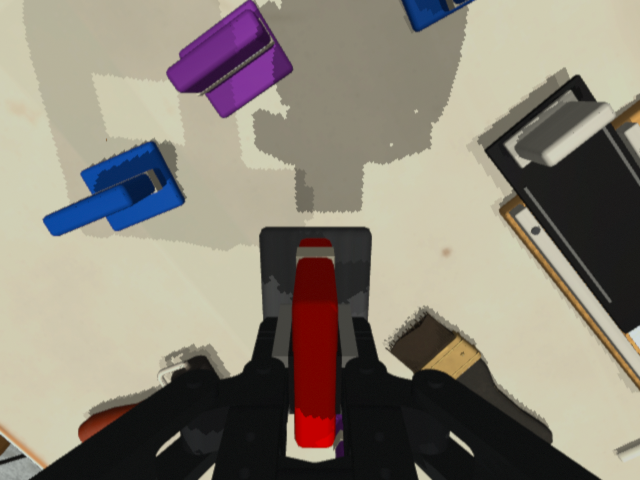

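View pics/s5.png

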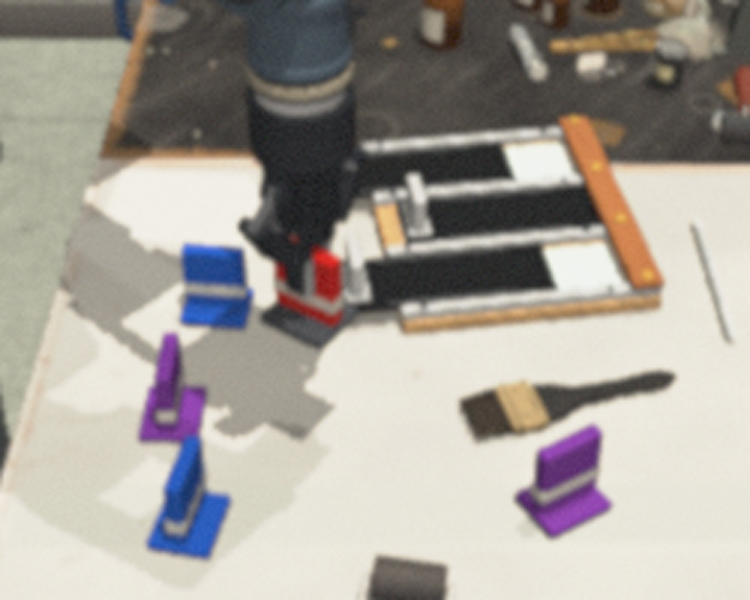

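Call:
move_arm(increments=[-1, 0.6, 1, 0, 0.6, -1, 1.2, 2, 0, 1.2, -1, 1.8, 3, 0, 1.8, -1, 2.4, 4, 0, 2.5, -1, 3, 5, 0, 3.1, -1, 3.6, 6, 0, 3.8, -1, 4.05, 6.7, 0, 4.26, -1, 4.05, 6.7, 0, 4.26, -1, 4.05, 6.7, -1, 4.26, -1, 4.05, 6.7, -2, 4.26, -1, 4.05, 6.7, -2, 4.26, -1, 4.05, 6.7, -2, 4.26])

```text
time_s: 19.65
position: [0.6654, -0.0033, 0.0838]
eef_rot: [[-0.0, -0.165, 0.986], [-0.0, 0.986, 0.165], [-1.0, -0.0, -0.0]]
force: [0.6, -0.4, -1.0]
opening: 0.0134
```

```bash
python3 - <<'E'
from h import *
print(np.degrees(np.arctan2(arm.observe()["eef_rot"][1][1],arm.observe()["eef_rot"][0][1])))
d=arm.get_image("wrist");cv2.imwrite("pics/w6.png",d["image"][:,:,::-1])
d=arm.get_image("side");crop(d,250,180,200,160,4,"pics/s6.png")
E
```

```text
99.52301311151533
```

View pics/w6.png

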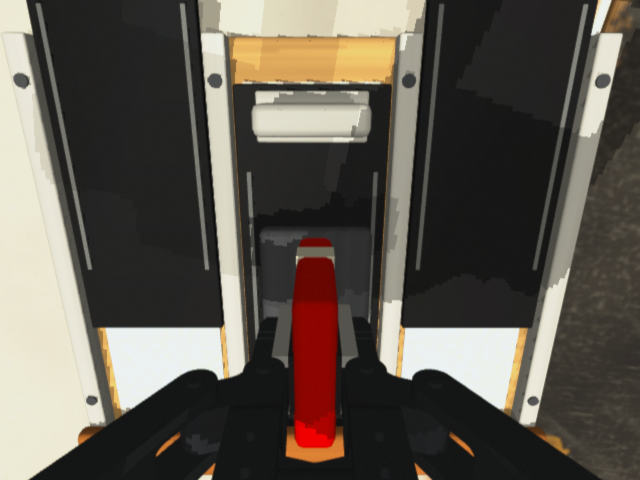

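View pics/s6.png

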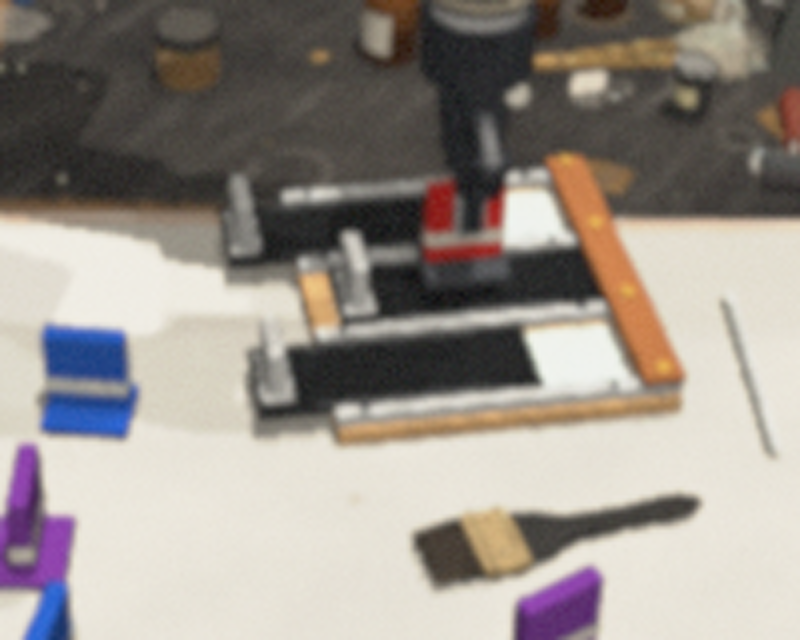

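Call:
move_arm(increments=[-1, 0.06, -0.02, -0.15, 0, -1, 0.06, -0.02, -0.3, 0, -1, 0.06, -0.02, -0.33, 0, -1, 0.06, -0.02, -0.33, 0])

```text
time_s: 20.25
position: [0.6676, -0.0033, 0.0701]
eef_rot: [[-0.001, -0.167, 0.986], [0.0, 0.986, 0.167], [-1.0, 0.0, -0.0]]
force: [-0.4, -0.4, -1.6]
opening: 0.0133
```

Call:
move_arm(increments=[-1, 0, 0, -0.03, 0, -1, 0, 0, -0.05, 0, -1, 0, 0, -0.05, 0])

```text
time_s: 20.62
position: [0.6679, -0.0033, 0.069]
eef_rot: [[0.001, -0.167, 0.986], [-0.0, 0.986, 0.167], [-1.0, -0.0, 0.001]]
force: [-1.0, 0.4, 2.7]
opening: 0.0134
```

Contact was made at the expected height (force changed from −1.6 to +2.7 N). Next I release, rise and check.

Call:
move_arm(increments=[-0.4, 0, 0, 0, 0, -0.2, 0, 0, 0, 0, 0, 0, 0, 0, 0, 0, 0, 0, 0, 0, 0, 0, 0, 0.6, 0, 0, 0, 0, 1.5, 0, 0, 0, 0, 3, 0, 0, 0, 0, 4, 0, 0, -4, 2, 4, 0, 0, -4, 2, 4, 0, 0, -4, 2, 4, 0, 0, -4, 2, 4, 0])

```text
time_s: 22.12
position: [0.5026, 0.0785, 0.2281]
eef_rot: [[-0.005, -0.169, 0.986], [0.001, 0.986, 0.169], [-1.0, 0.002, -0.005]]
force: [0.6, 0.6, 0.2]
opening: 0.0429
```

```bash
python3 - <<'E'
from h import *
print(arm.observe()["position"],arm.observe()["force"])
d=arm.get_image("top");crop(d,220,110,160,140,5,"pics/t7.png")
O=np.array([.6683,-.0045,0]);a=np.radians(9.6);ex=np.array([np.cos(a),np.sin(a),0]);ey=np.array([-ex[1],ex[0],0])
q=proj(d,[O+x*ex+y*ey+[0,0,z] for x,y,z in[(.03,.025,.033),(.03,-.025,.033),(-.03,-.025,.033),(-.03,.025,.033),(.028,0,.095),(-.028,0,.095)]]);print(((q-[220,110]+.5)*5-.5).round(0).tolist())
d=arm.get_image("side");crop(d,250,180,200,160,4,"pics/s7.png")
E
```

```text
[0.50264597 0.07847723 0.22806057] [0.55913477 0.55812358 0.15302212]
[[333.0, 313.0], [439.0, 293.0], [463.0, 419.0], [357.0, 439.0], [378.0, 278.0], [402.0, 402.0]]
```

View pics/t7.png

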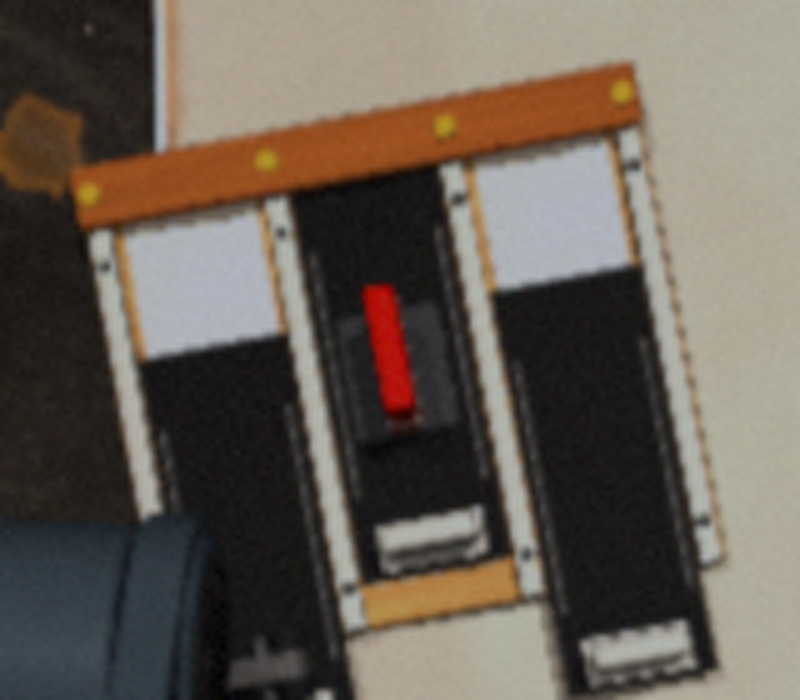

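View pics/s7.png

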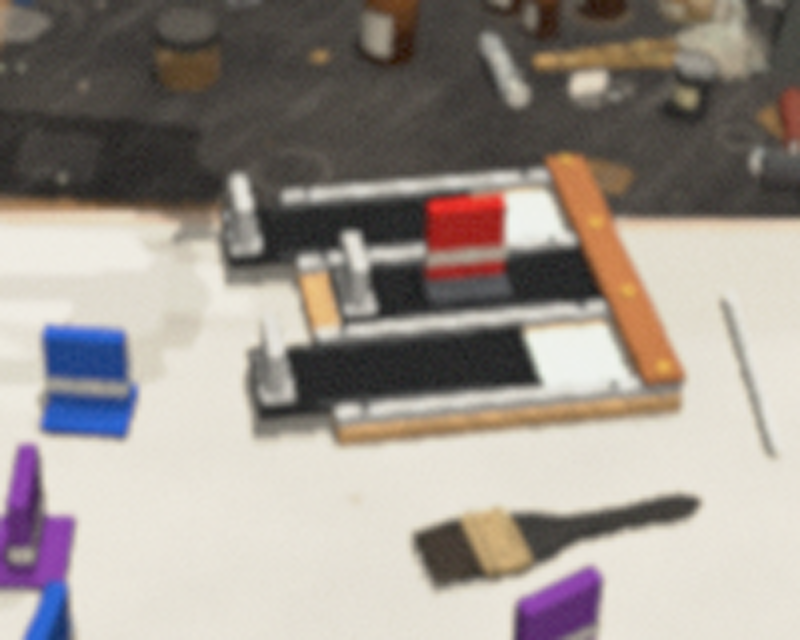

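```bash
python3 -c "
from cell import arm
print(arm.hand_in())"
```

```text
the job is handed in; nothing more can be done
None
```

The middle shutter was the jammed one. It is home again with the red fault marker standing on it, the left and right shutters are fully open, and the job is handed in. No verdict was reported.

- **Shutters:** I tried them left, middle, right.
  - The left and right shutters each drew out to their end stop. For the left that was about 68 mm of travel. The right started about 10 mm out and was drawn about 60 mm.
  - The middle stopped hard at about 40 mm. One more small pull there raised the force to about 26 N before I pushed it back to its home stop.
- **Marker:** On the final top and side pictures it stands upright, with its foot flat on the plate and its centre about 4 mm from the plate's middle.
- **End state:** The middle handle matches its home position to about 2 mm. The gripper is clear of everything, with a force under 1 N.
- **Bystanders and time:** The arm never went near the bottle, tub or roller, though I did not measure their positions again at the end. The clock stood at about 22 s of the 72 s allowed.
- **Disagreement in the checks:** The two cameras differed by about 3 mm on the handle positions before grasping, which was within the jaw clearance.

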